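# Click a parts box's lid shut all round

## Task

One of the two parts boxes still has the four rim sections of its snap-fit lid standing up. Press them down with the fingertips, until all four have clicked shut and stay flush. Leave the box standing where it is, pick nothing up, do not press so hard that the box would be crushed, and do not disturb the box that is already shut, the marker or the pen.

Things in the scene. Friction and masses are not known exactly. Their poses are not given: they have to be found in the camera images.
- parts_box: the box to close: grey plastic tub with a white snap-fit lid, 120 (x) x 160 (y) x 70 mm high when shut, about 1 kg, loose on the bench. Origin: centre of its underside, z up. The lid's fixed centre panel (68 x 108 mm) and its four fixed corners have their tops 70 mm above the origin. Between the corners the rim is four hinged sections, one along each side, all standing up at the start.
- back_flap (a joint): rim section along the far long side (box +x), white, 106 mm long, 26 mm wide from its hinge at the centre panel to its free outer edge. Value in rad: 0 = standing up (outer edge 11 mm proud), 0.45 = shut, flush with the lid. It has a snap spring: about 10 N pressed down near the outer edge takes it past half way (0.23), where it clicks shut by itself and stays; pressed less than that it springs back up.
- back_press (a point): point on the top face of the back rim section, at the middle of its length and 18 mm out from its hinge line (8 mm inside the outer edge); moves with the section. When shut it lies 52 mm from the box's vertical axis, 70 mm above its underside.
- front_flap (a joint): rim section along the near long side (box -x), white, 106 mm long, 26 mm wide from its hinge at the centre panel to its free outer edge. Value in rad: 0 = standing up (outer edge 11 mm proud), 0.45 = shut, flush with the lid. It has a snap spring: about 10 N pressed down near the outer edge takes it past half way (0.23), where it clicks shut by itself and stays; pressed less than that it springs back up.
- front_press (a point): point on the top face of the front rim section, at the middle of its length and 18 mm out from its hinge line (8 mm inside the outer edge); moves with the section. When shut it lies 52 mm from the box's vertical axis, 70 mm above its underside.
- left_flap (a joint): rim section along the left short side (box +y), white, 66 mm long, 26 mm wide from its hinge at the centre panel to its free outer edge. Value in rad: 0 = standing up (outer edge 11 mm proud), 0.45 = shut, flush with the lid. It has a snap spring: about 10 N pressed down near the outer edge takes it past half way (0.23), where it clicks shut by itself and stays; pressed less than that it springs back up.
- left_press (a point): point on the top face of the left rim section, at the middle of its length and 18 mm out from its hinge line (8 mm inside the outer edge); moves with the section. When shut it lies 72 mm from the box's vertical axis, 70 mm above its underside.
- right_flap (a joint): rim section along the right short side (box -y), white, 66 mm long, 26 mm wide from its hinge at the centre panel to its free outer edge. Value in rad: 0 = standing up (outer edge 11 mm proud), 0.45 = shut, flush with the lid. It has a snap spring: about 10 N pressed down near the outer edge takes it past half way (0.23), where it clicks shut by itself and stays; pressed less than that it springs back up.
- right_press (a point): point on the top face of the right rim section, at the middle of its length and 18 mm out from its hinge line (8 mm inside the outer edge); moves with the section. When shut it lies 72 mm from the box's vertical axis, 70 mm above its underside.
- shut_box: a second box of the same make and size whose four rim sections are all shut already and do not move; loose, 1 kg. Origin: centre of its underside. The two boxes may stand in either order.
- marker_black: black marker pen, 19 x 138 x 21 mm, lying loose close in front of the box to close. Origin: centre of its underside.
- pen_1: thin black pen, 12 x 145 x 9 mm, lying loose in front of the shut box. Origin: centre of its underside.

How it is judged:
At the end, for the whole second after the job is handed in: All four rim sections are shut (joint above 0.40 of 0.45 rad), and the box stands level (within 0.05 rad) and still, within 40 mm of where it stood (value of joint each of back_flap, front_flap, left_flap, right_flap above 0.4 rad and distance of parts_box from where it was at the start of the episode below 0.04 m and angle between parts_box's own z axis and vertical below 0.05 rad and linear speed of parts_box below 0.02 m/s); the robot touches nothing.
It fails at once if the box to close is lifted or tipped (height (world z) of parts_box above 0.012 m or angle between parts_box's own z axis and vertical above 0.15 rad).
It fails at once if the box to close is pushed more than 40 mm from its place (distance of parts_box from where it was at the start of the episode above 0.04 m).
It fails at once if the box is pressed with more than 60 N (contact force between any of the arm, the fingers and parts_box above 60 N).
It fails at once if the shut box, the marker or the pen is disturbed (moved more than 25 mm) (distance of any of shut_box, marker_black, pen_1 from where it was at the start of the episode above 0.025 m).
It also fails if it takes over 51 s, if anything falls off the work surface, if the arm or the gripper's body presses on something with over 40 N, if the wrist force passes 120 N, or if a joint passes its speed limit or range.

## Robot

A 6-joint arm with a two-finger parallel gripper is mounted at the origin on a cart in front of the work surface, level with it; the furniture and walls round the work are solid. World frame = base frame: x ahead of the robot, y to its left, z up, the work surface at z = 0. Lengths are in m, angles in rad, forces in N, time in s.
With the tool pointing down it reaches from about 0.275 to 0.85 m from the base axis. Payload 5.2 kg.
Tool frame: the origin (TCP) lies on the centre line of the jaws, within the pads' length; the fingertips stand robot.nose_length ahead of it and the grasp point (between the pads) lies 8 mm behind it (robot.nose_length is the distance from the TCP to the fingertips, in m); z points along the fingers, y is the line along which they close (so a half turn about z gives the same grasp; the last joint's range is limited). The gripper opens to 85 mm and grips with 20 to 120 N. Pads are 22 mm wide; open, the fingers measure 114 mm over their backs; the gripper's body (76 mm by 85 mm) begins 54 mm behind the grasp point. The pads swing forward as they close: fully open they stand 13 mm farther back than shut.
Start: joints at [-0.203, 0.259, 1.535, -0, 1.348, -0.203], TCP at [0.55, 0, 0.242] pointing down, gripper open.
Joint ranges: [-3.14, 3.14], [-0.91, 2.08], [0.19, 2.58], [-1.22, 4.36], [0.22, 2.71], [-3.12, 3.12]. Speed limits (rad/s): [2.57, 2.57, 3.14, 3.14, 3.14, 3.14].

## Interface

Orientations are given as a rotation vector (axis times angle).
In Python, from workcell import robot gives the robot as it stands.
- The arm moves only by the tool servo_tool, never from a script. Its argument "commands" is a list that holds one entry, the list of rows, each a list of 6 numbers: the shift along the tool's x, y, z in units of 12 cm (1.0 is 12 cm), then the turn, a rotation vector about the tool's x, y, z in units of 45 degrees (1.0 is 45 degrees). A call has exactly 10 rows; each row is the pose to reach, as a shift and turn from the pose commanded when the call began, along the tool's axes at that moment; what a row does not reach only later rows make up. A row lasts 1/10 s, in which the tool goes at most 50 mm and 8.59 degrees, less where a joint would pass 70% of its speed; a pose out of reach is approached as far as the arm can. A call with a number of a shift or a turn outside -1 to 1 is refused whole. A call with a gripper value outside its range is refused whole. "claw" is the opening, from 0 (shut) to 1 (fully open), set as the call begins (left out, the last holds). The fingers move at their own pace and stop on an object; "squeeze" is the grip in N (left out, the last holds). Time passes only in rows, so rows that repeat a pose let the fingers close, or fill a call up. It gives the time, the measured TCP pose, the force, the opening and the grip force at its end, in the units of the state.
- robot.get_state(): the state, without advancing time (a new reading comes with each control period).
- robot.camera(name): name is "scene" or "side" or "wrist"; returns a dict with "color" (400x640x3 uint8, red, green, blue), "z_map" (400x640 float32, m along the optical axis (not along the pixel's ray), 0 where there is no reading), "fx", "fy", "cx", "cy" (pixels), "k1" (the pictures are not rectified: a ray, as slopes to the right and down, at radius r is drawn at 1 + k1 r^2 times it, then the intrinsics apply), "R" (3x3) and "t" (3): a world point X has camera coordinates R X + t; the wrist camera has in their place "tool_from_camera" (4x4, takes a point from camera to tool coordinates, whose origin is the TCP and whose axes are the flange's). Camera axes: x right, y down, z forward; pixel columns grow to the right and rows downward; lengths in m; the calibration is good to about 2 mm. A picture is of the moment at which its call begins: read the wrist's pose just before it.
- robot.sign_off(): hands the job in; it is judged then, once.
Trained networks look in a picture, given as the dict that the camera call returned (one of the last four; its "shot" number tells which), for a name from the list of things; names that differ only in an ending like _2 or _b are one class to them, and where a whole thing is asked for, a point or a joint stands for the part that bears it (a point fixed in the world has none). Each returns a list of dicts, best first, with "conf" (0 to 1); they miss things now and then, are a little off and sometimes report something else, mostly with a low value. They report only what shows in the picture. A call takes as long as a camera call.
- robot.look_for(query, picture): "box" ([left, top, width, height] as shares, 0 to 1, of the picture: columns of its width, rows of its height, round what is visible of it).
- robot.spot_point(query, picture): "at" ([row, column] as shares, 0 to 1, of the picture: columns of its width, rows of its height: a listed point, or the origin of a listed thing).
The state is a dict: "time_s": time; "q": joint angles; "joint_velocities": joint speeds; "joint_efforts": joint torques, N m; "tool_pos": TCP position; "orientation": TCP orientation; "wrist_force": force on the tool from outside, world axes, zero at the start; "torque": the same for the moment, N m; "gripper_width": finger opening in m; "gripper_force": force on a finger pad.
Only numpy, scipy, OpenCV 4.12 (cv2) and the standard library are available. Lean on these libraries where they do the work, as an engineer would, in place of code of your own. Each camera call takes 0.05 s, during which the arm holds its last target. There are 200 camera calls.

## Working session

There is one attempt and no reset: what is moved stays moved. The work goes in short steps, Python scripts to look and compute and a tool call to move; the robot and the scene stay as the last step left them, time stands still between calls to the robot, and variables do not carry over. Pictures are saved under pics/ and viewed, at most 10 in all, crops included, and the job is handed in when it is done.

Besides the shell and the picture viewer there is one more tool, called after "Emit:" as name([rows], argument=value, ...), one row to a line, values as JSON. servo_tool: Moves the arm, as the interface text tells. Its arguments: {"type":"object","properties":{"commands":{"type":"array","items":{"type":"array","items":{"type":"array","items":{"type":"number"}}}},"claw":{"type":"number"},"squeeze":{"type":"number"}},"required":["commands"]}

```bash
mkdir -p pics
cat > h.py <<'E'
import numpy as np, cv2
from workcell import robot
from scipy.spatial.transform import Rotation as Ro
def cloud(p, T=None):
    z=p["z_map"]; h,w=z.shape
    u,v=np.meshgrid(np.arange(w),np.arange(h))
    K=np.array([[p["fx"],0,p["cx"]],[0,p["fy"],p["cy"]],[0,0,1]])
    n=cv2.undistortPoints(np.stack([u,v],-1).reshape(-1,1,2).astype(float),K,np.array([p["k1"],0,0,0.])).reshape(h,w,2)
    P=np.dstack([n*z[...,None],z])
    if T is None: W=(P-p["t"])@p["R"]
    else: W=P@T[:3,:3].T+T[:3,3]
    W[z==0]=np.nan
    return W
E
python3 - <<'E'
from h import *
print(robot.nose_length, robot.get_state())
for n in ("scene","side"):
    p=robot.camera(n); cv2.imwrite(f"pics/{n}.png",p["color"][...,::-1]); W=cloud(p); np.save(n+".npy",W)
    for q in ("parts_box","shut_box","marker_black","pen_1"):
        print(n,q,[(np.round(np.multiply(d["box"],[640,400,640,400])),round(d["conf"],2)) for d in robot.look_for(q,p)])
    for q in ("back","front","left","right"):
        for d in robot.spot_point(q+"_press",p):
            r,c=np.multiply(d["at"],[400,640]).astype(int); print(n,q,r,c,round(d["conf"],2),W[r,c].round(3))
E
```

```text
0.011 {'time_s': 0.0, 'q': array([-2.02786879e-01,  2.59309305e-01,  1.53611021e+00, -5.49695690e-06,
        1.34800311e+00, -2.02825163e-01]), 'joint_velocities': array([-0.00147443, -0.00019991,  0.00046881, -0.00090415,  0.00040792,
       -0.0006793 ]), 'joint_efforts': array([ 1.06436883e-04, -4.46029150e+01, -2.90570551e+01, -7.42485804e-05,
        1.18754001e-02, -2.51378208e-05]), 'tool_pos': array([5.49477488e-01, 1.36250045e-04, 2.41481928e-01]), 'orientation': array([-2.22031889e+00, -2.22040660e+00,  1.58778874e-03]), 'wrist_force': array([ 0.18821689, -0.60681483,  0.61352604]), 'torque': array([-0.01544021,  0.01925456, -0.02184997]), 'gripper_force': 0.0, 'gripper_width': 0.08518251034030619}
scene parts_box [(array([319., 190.,  96.,  89.]), 0.98), (array([222., 217.,  57.,  22.]), 0.67), (array([370., 190.,  34.,  43.]), 0.39)]
scene shut_box [(array([220., 151.,  94.,  70.]), 0.92)]
scene marker_black [(array([298., 227.,  37.,  53.]), 0.97)]
scene pen_1 [(array([221., 216.,  57.,  21.]), 0.84)]
scene back 210 388 0.85 [0.571 0.042 0.077]
scene front 217 338 0.93 [0.485 0.087 0.079]
scene left 193 354 0.95 [0.56  0.119 0.075]
scene right 240 379 0.94 [0.502 0.003 0.074]
scene right 248 360 0.3 [0.478 0.022 0.054]
side parts_box [(array([268., 134.,  85.,  81.]), 0.77)]
side shut_box [(array([278., 220.,  76.,  88.]), 0.73)]
side marker_black [(array([333., 178.,  27.,  46.]), 0.67)]
side pen_1 [(array([346., 234.,  22.,  54.]), 0.6)]
side back 152 292 0.57 [0.574 0.041 0.081]
side front 171 328 0.72 [0.484 0.075 0.077]
side left 184 291 0.56 [0.559 0.124 0.077]
side left 178 310 0.31 [0.522 0.094 0.067]
side right 143 329 0.83 [ 0.495 -0.001  0.08 ]
```

```bash
ls pics
```

```text
scene.png
side.png
```

View pics/scene.png

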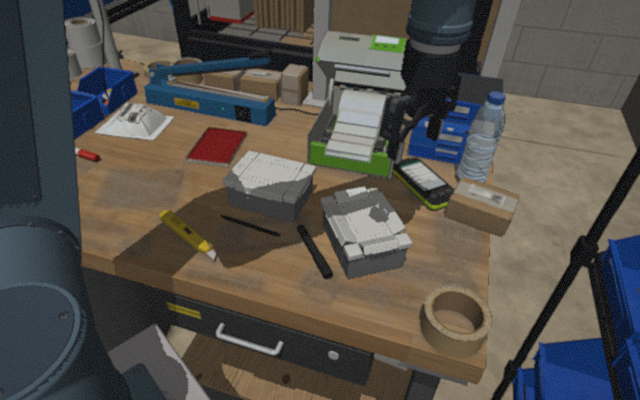

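The open box is at pixel (365,230), rotated about -25°; the marker lies beside it at (314,250), the shut box at (270,185), and the pen at (250,225). I'll refine the pose with the wrist camera and depth.

```bash
cat >> h.py <<'E'
def wrist():
    s=robot.get_state(); p=robot.camera("wrist")
    T=np.eye(4); T[:3,:3]=Ro.from_rotvec(s["orientation"]).as_matrix(); T[:3,3]=s["tool_pos"]
    return p,cloud(p,T@p["tool_from_camera"])
def fitbox(W,c):
    m=(np.linalg.norm(W[...,:2]-c,axis=-1)<.12)&(W[...,2]>.06)&(W[...,2]<.1)
    P=W[m]; return P, cv2.minAreaRect((P[:,:2]*1000).astype(np.float32))
E
python3 - <<'E'
from h import *
p,W=wrist(); cv2.imwrite("pics/w1.png",p["color"][...,::-1]); np.save("w1.npy",W)
for q in ("back","front","left","right"):
    for d in robot.spot_point(q+"_press",p):
        r,c=np.multiply(d["at"],[400,640]).astype(int); print(q,r,c,round(d["conf"],2),W[r,c].round(3))
for q in ("parts_box","shut_box","marker_black","pen_1"):
    print(q,[(np.round(np.multiply(d["box"],[640,400,640,400])),round(d["conf"],2)) for d in robot.look_for(q,p)])
for n in("scene","side","w1"):
    P,r=fitbox(np.load(n+".npy"),[.53,.06]); print(n,len(P),r,np.percentile(P[:,2],[2,50,98]) if len(P) else 0)
    W=np.load(n+".npy"); m=(W[...,2]>.006)&(W[...,2]<.03)&(abs(W[...,0]-.47)<.12)&(abs(W[...,1]-.13)<.2)
    Q=W[m]; print(len(Q)) 
print(robot.camera("wrist")["tool_from_camera"].round(3))
E
```

```text
front 108 257 0.64 [0.48  0.083 0.078]
left 64 328 0.66 [0.553 0.124 0.079]
right 186 278 0.67 [0.498 0.001 0.078]
parts_box [(array([231.,  30., 153., 181.]), 0.75)]
shut_box [(array([248.,   0.,  29.,  11.]), 0.73)]
marker_black [(array([219.,  28.,  41., 120.]), 0.78), (array([313.,  96.,  63., 100.]), 0.34)]
pen_1 [(array([199.,   0.,  20.,  23.]), 0.47)]
scene 4257 ((525.4557495117188, 59.44465637207031), (166.103271484375, 129.25538635253906), 64.45474243164062) [0.06516868 0.0703745  0.07979243]
2113
side 3227 ((524.8290405273438, 61.584102630615234), (170.29856872558594, 130.0982666015625), 65.22212982177734) [0.0670096  0.07215034 0.08173092]
923
w1 17929 ((527.3638916015625, 61.446250915527344), (169.6766357421875, 128.65670776367188), 65.43242645263672) [0.06883518 0.07172568 0.08110572]
2149
[[ 0.    -0.955 -0.296  0.076]
 [ 1.    -0.     0.001 -0.001]
 [-0.001 -0.296  0.955 -0.132]
 [ 0.     0.     0.     1.   ]]
```

View pics/w1.png

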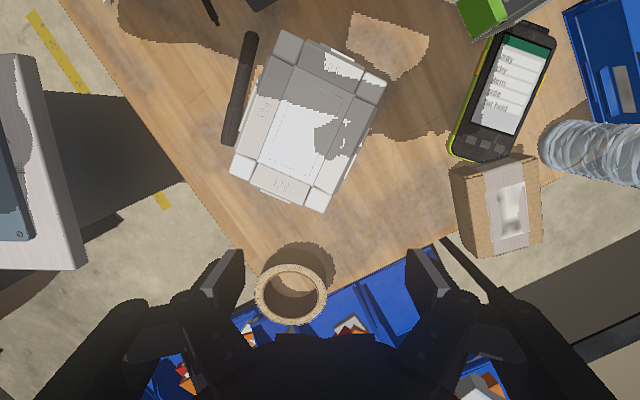

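Emit:
servo_tool([
  [[0.2, -0.17, 0.2, 0, 0, 0.15], [0.4, -0.34, 0.4, 0, 0, 0.3], [0.6, -0.5, 0.6, 0, 0, 0.45], [0.69, -0.59, 0.8, 0, 0, 0.556], [0.69, -0.59, 0.925, 0, 0, 0.556], [0.69, -0.59, 0.925, 0, 0, 0.556], [0.69, -0.59, 0.925, 0, 0, 0.556], [0.69, -0.59, 0.925, 0, 0, 0.556], [0.69, -0.59, 0.925, 0, 0, 0.556], [0.69, -0.59, 0.925, 0, 0, 0.556]],
], claw=0)

```text
time_s: 2.4
tool_pos: [0.4799, 0.0826, 0.132]
orientation: [2.649, 1.687, 0.002]
wrist_force: [0.1, -0.8, 0.7]
gripper_width: -0.0006
gripper_force: 0.0
```

Emit:
servo_tool([
  [[0, 0, 0.1, 0, 0, 0], [0, 0, 0.2, 0, 0, 0], [0, 0, 0.25, 0, 0, 0], [0, 0, 0.28, 0, 0, 0], [0, 0, 0.31, 0, 0, 0], [0, 0, 0.33, 0, 0, 0], [0, 0, 0.35, 0, 0, 0], [0, 0, 0.36, 0, 0, 0], [0, 0, 0.36, 0, 0, 0], [0, 0, 0.36, 0, 0, 0]],
])

```text
time_s: 3.4
tool_pos: [0.479, 0.083, 0.0883]
orientation: [-2.65, -1.687, 0.0]
wrist_force: [-1.9, 2.1, 3.6]
gripper_width: -0.0003
gripper_force: 1.8
```

Emit:
servo_tool([
  [[0, 0, 0.01, 0, 0, 0], [0, 0, 0.02, 0, 0, 0], [0, 0, 0.03, 0, 0, 0], [0, 0, 0.035, 0, 0, 0], [0, 0, 0.04, 0, 0, 0], [0, 0, 0.045, 0, 0, 0], [0, 0, 0.05, 0, 0, 0], [0, 0, 0.05, 0, 0, 0], [0, 0, 0.05, 0, 0, 0], [0, 0, 0.05, 0, 0, 0]],
])

```text
time_s: 4.4
tool_pos: [0.4793, 0.0828, 0.0822]
orientation: [2.65, 1.688, 0.0]
wrist_force: [0.3, 0.5, 0.7]
gripper_width: 0.0001
gripper_force: 0.0
```

Emit:
servo_tool([
  [[0, 0, -0.15, 0, 0, 0], [0, 0, -0.27, 0, 0, 0], [0.2, 0.15, -0.27, 0, 0, 0], [0.4, 0.3, -0.27, 0, 0, 0], [0.6, 0.433, -0.27, 0, 0, 0], [0.6, 0.433, -0.27, 0, 0, 0], [0.6, 0.433, -0.2, 0, 0, 0], [0.6, 0.433, -0.15, 0, 0, 0], [0.6, 0.433, -0.1, 0, 0, 0], [0.6, 0.433, -0.06, 0, 0, 0]],
])

```text
time_s: 5.4
tool_pos: [0.5561, 0.1264, 0.0894]
orientation: [-2.65, -1.686, -0.001]
wrist_force: [-2.3, 6.2, 10.4]
gripper_width: -0.0003
gripper_force: 5.0
```

Emit:
servo_tool([
  [[0, 0, 0.01, 0, 0, 0], [0, 0, 0.02, 0, 0, 0], [0, 0, 0.03, 0, 0, 0], [0, 0, 0.035, 0, 0, 0], [0, 0, 0.04, 0, 0, 0], [0, 0, 0.045, 0, 0, 0], [0, 0, 0.05, 0, 0, 0], [0, 0, 0.055, 0, 0, 0], [0, 0, 0.06, 0, 0, 0], [0, 0, 0.06, 0, 0, 0]],
])

```text
time_s: 6.4
tool_pos: [0.5567, 0.1261, 0.082]
orientation: [-2.65, -1.688, 0.0]
wrist_force: [0.8, -0.1, -0.8]
gripper_width: -0.0001
gripper_force: 0.0
```

Emit:
servo_tool([
  [[0, 0, -0.15, 0, 0, 0], [0, 0, -0.27, 0, 0, 0], [-0.2, 0.15, -0.27, 0, 0, 0], [-0.4, 0.3, -0.27, 0, 0, 0], [-0.6, 0.433, -0.27, 0, 0, 0], [-0.6, 0.433, -0.27, 0, 0, 0], [-0.6, 0.433, -0.2, 0, 0, 0], [-0.6, 0.433, -0.15, 0, 0, 0], [-0.6, 0.433, -0.1, 0, 0, 0], [-0.6, 0.433, -0.06, 0, 0, 0]],
])

```text
time_s: 7.4
tool_pos: [0.5738, 0.0396, 0.0894]
orientation: [2.648, 1.689, 0.001]
wrist_force: [0.7, -1.6, 8.4]
gripper_width: 0.0002
gripper_force: 3.8
```

Emit:
servo_tool([
  [[0, 0, 0.01, 0, 0, 0], [0, 0, 0.02, 0, 0, 0], [0, 0, 0.03, 0, 0, 0], [0, 0, 0.035, 0, 0, 0], [0, 0, 0.04, 0, 0, 0], [0, 0, 0.045, 0, 0, 0], [0, 0, 0.05, 0, 0, 0], [0, 0, 0.055, 0, 0, 0], [0, 0, 0.06, 0, 0, 0], [0, 0, 0.06, 0, 0, 0]],
])

```text
time_s: 8.4
tool_pos: [0.5733, 0.0389, 0.082]
orientation: [-2.65, -1.687, 0.0]
wrist_force: [0.4, 0.4, -0.2]
gripper_width: 0.0001
gripper_force: 0.0
```

Emit:
servo_tool([
  [[0, 0, -0.15, 0, 0, 0], [0, 0, -0.27, 0, 0, 0], [-0.2, -0.15, -0.27, 0, 0, 0], [-0.4, -0.3, -0.27, 0, 0, 0], [-0.6, -0.433, -0.27, 0, 0, 0], [-0.6, -0.433, -0.27, 0, 0, 0], [-0.6, -0.433, -0.2, 0, 0, 0], [-0.6, -0.433, -0.15, 0, 0, 0], [-0.6, -0.433, -0.1, 0, 0, 0], [-0.6, -0.433, -0.06, 0, 0, 0]],
])

```text
time_s: 9.4
tool_pos: [0.4962, -0.0048, 0.0891]
orientation: [2.648, 1.689, -0.002]
wrist_force: [-4.0, -4.7, 13.6]
gripper_width: 0.0
gripper_force: 6.4
```

Emit:
servo_tool([
  [[0, 0, 0.01, 0, 0, 0], [0, 0, 0.02, 0, 0, 0], [0, 0, 0.03, 0, 0, 0], [0, 0, 0.035, 0, 0, 0], [0, 0, 0.04, 0, 0, 0], [0, 0, 0.045, 0, 0, 0], [0, 0, 0.05, 0, 0, 0], [0, 0, 0.055, 0, 0, 0], [0, 0, 0.06, 0, 0, 0], [0, 0, 0.06, 0, 0, 0]],
])

```text
time_s: 10.4
tool_pos: [0.4958, -0.0044, 0.082]
orientation: [-2.65, -1.687, 0.0]
wrist_force: [0.1, -0.4, 0.6]
gripper_width: 0.0001
gripper_force: 0.0
```

All four fell away under the finger. I'll lift clear to the right and check.

Emit:
servo_tool([
  [[0, 0, -0.2, 0, 0, 0], [0, 0, -0.4, 0, 0, 0], [0, 0, -0.6, 0, 0, 0], [-0.2, 0, -0.8, 0, 0, 0], [-0.4, 0, -1, 0, 0, 0], [-0.4, 0, -1, 0, 0, 0], [-0.4, 0, -1, 0, 0, 0], [-0.4, 0, -1, 0, 0, 0], [-0.4, 0, -1, 0, 0, 0], [-0.4, 0, -1, 0, 0, 0]],
])

```text
time_s: 11.4
tool_pos: [0.4752, -0.0472, 0.2011]
orientation: [-2.648, -1.688, 0.002]
wrist_force: [-0.4, 0.4, -0.2]
gripper_width: -0.0002
gripper_force: 0.0
```

Run:
```python
from h import *
p,W=wrist(); cv2.imwrite("pics/w2.png",p["color"][...,::-1])
def chk(n,W):
    P,r=fitbox(W,[.526,.061]); print(n,r)
    c=np.array([.526,.061]); a=np.radians(-25); X=np.array([np.cos(a),np.sin(a)]); Y=np.array([-X[1],X[0]])
    for k,o in dict(back=55*X,front=-55*X,left=75*Y,right=-75*Y,mid=0*X).items():
        m=np.linalg.norm(P[:,:2]-c-o/1000,axis=1)<.007; print(k,m.sum(),np.median(P[m,2]).round(4) if m.any() else None)
chk("wrist",W)
chk("scene",cloud(robot.camera("scene")))
```

```text
wrist ((520.5044555664062, 47.32197570800781), (128.12396240234375, 120.65794372558594), 65.08757019042969)
back 193 0.0708
front 178 0.0705
left 0 None
right 144 0.0707
mid 216 0.0713
scene ((526.5608520507812, 61.09041976928711), (163.2001495361328, 121.14773559570312), 65.20980072021484)
back 29 0.0684
front 35 0.0693
left 23 0.0699
right 47 0.0674
mid 31 0.0701
```

View pics/w2.png

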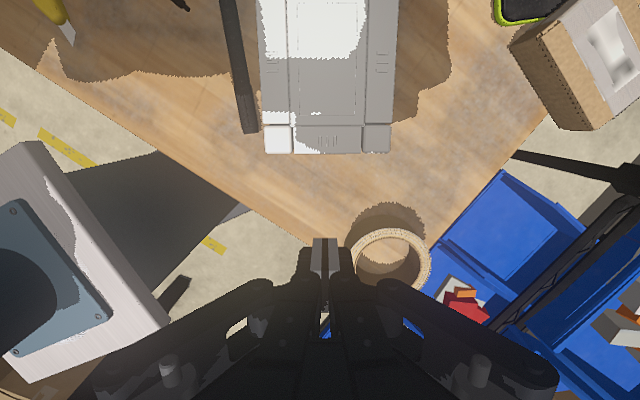

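The wrist picture shows the lid around (325,75) with its back, front and right sections flush. The left section is out of view there, but the scene depth puts it at 70 mm, level with the centre panel. The marker at (240,65) is untouched.

```bash
python3 -c "
from workcell import robot
print(robot.sign_off())"
```

```text
the job is handed in; nothing more can be done
None
```

All four rim sections clicked shut and measured flush (about 70 mm, level with the centre panel), the box stayed where it was, the arm was clear, and I handed the job in at about 11.5 s; sign-off gave no verdict back.

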